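Build the spacer stack on a floating stud

TASK

Build up the stack on the upright stud of the floating mount: the plain spacer tube first, then the thick flat washer, then the flanged bushing with its flange down, each threaded over the stud and fully home on what lies beneath it. The stud floats a little off the middle of its plate, so feel gently for it and never press or push the mount with more than 25 N; leave the adapter ring, knurled nut, lens cap and objective where they are.

Things in the scene. Friction and masses are not known exactly. Their poses are not given: they have to be found in the camera images.
- mount: Floating stud mount, fixed to the bench: dark square plate 100x100 mm, 12 mm thick, origin at the centre of its underside on the bench, z up, x and y along its sides. On it a round carriage (60 mm wide, up to 21.5 mm high) carries a seat flange and one upright steel stud, both off the plate's centre (see tip_level).
- tip_level (a point): Point over the plate's centre, level with the tip of the stud, 78 mm above the bench. The stud (diameter 12 mm, 1 mm chamfer at its tip) does NOT stand at this point: its axis is 2.5 to 7 mm off it, in any direction in the room, at most 5 mm along either side of the plate, different every time. Friction holds it there; about 10 N moves it sideways, to 5.5 mm at most along either side.
- seat_level (a point): Point over the plate's centre, level with the top of the seat flange (diameter 28 mm, round the stud's foot), 34 mm above the bench. Stud and seat are one spring plunger: under more than about 3 N they sink straight down together, 0.8 N per mm, stop hard after 8 mm, and spring back when freed. The stud stands 44 mm above the seat.
- spacer: Spacer: plain steel tube, outer diameter 26 mm, height 24 mm, bore 14 mm, about 50 g. Stands upright on the bench. Origin at the centre of its underside, z along its axis.
- washer: Thick flat steel washer, outer diameter 32 mm, 7 mm thick, bore 14 mm, about 40 g. Lies flat on the bench. Origin at the centre of its underside, z along its axis.
- bushing: Flanged steel bushing, 26 mm high: flange 31 mm in diameter and 5 mm thick at the bottom, above it a sleeve of 22 mm outer diameter, bore 14 mm right through, about 50 g. Stands flange down on the bench. Origin at the centre of the flange's underside, z along its axis, away from the flange.
- adapter_ring: Bystander: black ring, 43 mm in diameter, 14 mm high, lying on the bench; origin at the centre of its underside.
- thumb_nut: Bystander: knurled brass nut, 27 mm in diameter, 14 mm high; origin at the centre of its underside.
- lens_cap: Bystander: flat black lens cap, 40 mm in diameter, 11 mm high; origin at the centre of its underside.
- objective: Bystander: white microscope objective standing upright, 25 mm in diameter, 42 mm high; origin at the centre of its underside.

How it is judged:
By the outcome, as a careful person would: the job done as asked, in the order asked, and still so for the second after the job is handed in, with the robot touching nothing.
It also fails if it takes over 72 s, if anything falls off the work surface, if the arm or the gripper's body presses on something with over 40 N, if the wrist force passes 120 N, or if a joint passes its speed limit or range.

ROBOT

A 6-joint arm with a two-finger parallel gripper is mounted at the origin on the work surface; the furniture and walls round the work are solid. World frame = base frame: x ahead of the robot, y to its left, z up, the work surface at z = 0. Lengths are in m, angles in degrees, forces in N, time in s.
With the tool pointing down it reaches from about 0.35 to 0.8 m from the base axis. Payload 7.3 kg.
Tool frame: the origin (TCP) lies midway between the tips of the shut fingers; the grasp point (between the pads) lies 19 mm behind it; z points along the fingers, y is the line along which they close (so a half turn about z gives the same grasp; the last joint's range is limited). The gripper opens to 85 mm and grips with 20 to 120 N. Pads are 22 mm wide; open, the fingers measure 114 mm over their backs; the gripper's body (76 mm by 85 mm) begins 54 mm behind the grasp point. The pads swing forward as they close: fully open they stand 13 mm farther back than shut.
Start: joints at [-76.662, 19.595, 87.324, -0, 73.075, -8.365], TCP at [0.194, -0.488, 0.231] pointing down, gripper open.
Joint ranges: [-145.02, 145.02], [-44.19, 115.74], [2.07, 154.8], [-57.11, 237.11], [16.16, 152.29], [-177.93, 177.93]. Speed limits (degrees/s): [147.25, 147.25, 180, 180, 180, 180].

INTERFACE

Orientations are given as [roll, pitch, yaw] about the fixed x, y, z axes, in that order (R = Rz(yaw) Ry(pitch) Rx(roll)).
In Python, from rig import bot gives the robot as it stands.
- The arm moves only by the tool send_rows, never from a script. Its arguments are lists of equal length, an entry for each row: "offset": the shift along the tool's x, y, z in cm, a list of three; "twist": the turn about the tool's z in degrees. In form: {"offset": [[tx, ty, tz], ...], "twist": [twist, ...]}. A call has 1 to 8 rows; each row shifts and turns the commanded pose from where the row before left it, along the tool's axes as they then stand; what a row does not reach is not made up. A row lasts 1/8 s, in which the tool goes at most 62.5 mm and 10.7 degrees, less where a joint would pass 70% of its speed; a pose out of reach is approached as far as the arm can. A call is refused whole if a number of a shift passes 6.25 or a number of a turn 10.7, either way. A call with a gripper value outside its range is refused whole. "grip" is the closure, from 0 (fully open) to 1 (shut), set as the call begins (left out, the last holds). The fingers move at their own pace and stop on an object; "grip_force" is the grip in N (left out, the last holds). Time passes only in rows, so rows that do not move let the fingers close. It gives the time, the measured TCP pose, the force, the opening and the grip force at its end, in the units of the state.
- bot.sense(): the state, without advancing time (a new reading comes with each control period).
- bot.grab_frame(name): name is "side" or "top"; returns the picture (420x560x3 uint8, red, green, blue); there is no depth.
- bot.camera_model(name): a dict with "intrinsics" (3x3 intrinsics, pixels), "extrinsics" (4x4, takes a point from world to camera coordinates). Camera axes: x right, y down, z forward; pixel columns grow to the right and rows downward; lengths in m; the calibration is good to about 2 mm. A picture is of the moment at which its call begins. camera_model takes no time and is no camera call.
- bot.hand_in(): hands the job in; it is judged then, once.
The state is a dict: "time": time; "joint_positions": joint angles; "joint_velocities": joint speeds; "tau": joint torques, N m; "eef_pos": TCP position; "tcp_rot": TCP orientation; "wrist_force": force on the tool from outside, world axes, zero at the start; "moment": the same for the moment, N m; "opening": opening from 0.0 (shut) to 1.0 (fully open); "grip_force": force on a finger pad.
Only numpy, scipy, OpenCV 4.12 (cv2) and the standard library are available. Lean on these libraries where they do the work, as an engineer would, in place of code of your own. Each camera call takes 0.05 s, during which the arm holds its last target. There are 200 camera calls.

## Working session

There is one attempt and no reset: what is moved stays moved. The work goes in short steps, Python scripts to look and compute and a tool call to move; the robot and the scene stay as the last step left them, time stands still between calls to the robot, and variables do not carry over. Pictures are saved under pics/ and viewed, at most 10 in all, crops included, and the job is handed in when it is done.

Besides the shell and the picture viewer there is one more tool, called after "Call:" in YAML: its name, and indented under it one key for each argument. send_rows: Moves the arm, as the interface text tells. Its arguments: {"type":"object","properties":{"offset":{"type":"array"},"twist":{"type":"array"},"grip":{"type":"number"},"grip_force":{"type":"number"}},"required":["offset","twist"]}

```bash
ls; mkdir -p pics
python3 - <<'E'
from rig import bot
import cv2,numpy as np
for n in("top","side"):
    cv2.imwrite(f"pics/{n}0.png",bot.grab_frame(n)[:,:,::-1]); m=bot.camera_model(n); print(n,np.round(m["intrinsics"],1).tolist(),np.round(m["extrinsics"],3).tolist())
print(bot.sense())
E
```

```text
pics
top [[509.6, 0.0, 279.4], [0.0, 509.6, 215.4], [0.0, 0.0, 1.0]] [[-0.008, -1.0, -0.009, 0.298], [-0.998, 0.009, -0.065, 0.46], [0.065, 0.009, -0.998, 0.881], [0.0, 0.0, 0.0, 1.0]]
side [[427.3, 0.0, 276.1], [0.0, 427.3, 202.8], [0.0, 0.0, 1.0]] [[-0.996, -0.089, 0.023, 0.468], [-0.056, 0.38, -0.923, -0.016], [0.074, -0.921, -0.383, 1.091], [0.0, 0.0, 0.0, 1.0]]
{'time': 0.1, 'joint_positions': array([-7.66636747e+01,  1.96338680e+01,  8.73705240e+01,  2.29721350e-03,
        7.30754919e+01, -8.36495913e+00]), 'joint_velocities': array([-0.03001425, -0.11791899, -0.10328202, -0.03564786, -0.0641791 ,
       -0.00769498]), 'tau': array([ 1.96998495e-03, -4.34447050e+01, -2.46490592e+01, -1.83395714e-04,
        4.64313343e-03, -3.89988330e-06]), 'eef_pos': array([ 0.19408043, -0.48743323,  0.23069008]), 'tcp_rot': array([-1.79921286e+02, -1.37947557e-02,  2.17006047e+01]), 'wrist_force': array([ 1.25395075,  0.14614174, -0.23198004]), 'moment': array([-0.00827339,  0.04350716, -0.07355113]), 'grip_force': 0.0, 'opening': 0.9995509598878392}
```

View pics/top0.png

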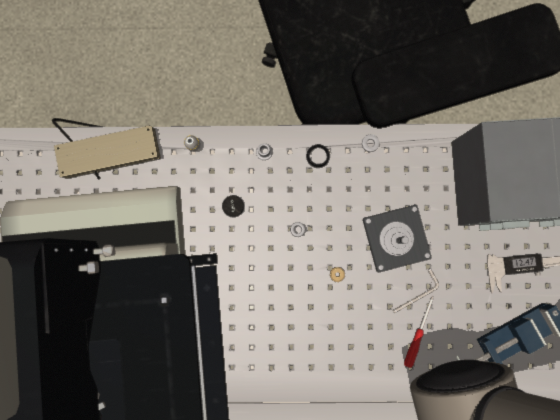

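View pics/side0.png

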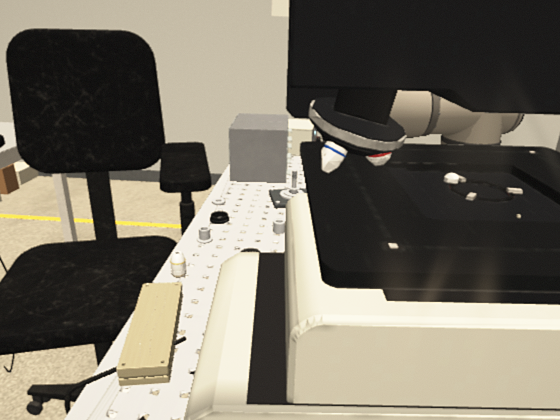

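```bash
cat > h.py <<'E'
from rig import bot
import cv2,numpy as np
def ray(n,uv):
    m=bot.camera_model(n);K=np.array(m["intrinsics"]);E=np.array(m["extrinsics"])
    R,t=E[:3,:3],E[:3,3];return -R.T@t, R.T@np.linalg.solve(K,[uv[0],uv[1],1])
def onplane(n,uv,z):
    c,d=ray(n,uv);return c+d*(z-c[2])/d[2]
def proj(n,p):
    m=bot.camera_model(n);q=np.array(m["intrinsics"])@(np.array(m["extrinsics"])@np.r_[p,1])[:3];return q[:2]/q[2]
E
python3 - <<'E'
from h import *
t=cv2.imread("pics/top0.png");s=cv2.imread("pics/side0.png")
def c(im,x,y,w,h,k):return cv2.resize(im[y:y+h,x:x+w],(w*k,h*k),interpolation=cv2.INTER_CUBIC)
a=c(t,240,125,50,50,5);b=c(t,275,205,50,50,5);d=c(t,346,118,50,50,5)
e=cv2.resize(t[195:285,350:440],(300,300),interpolation=cv2.INTER_CUBIC)
f=c(s,180,160,125,85,4)
C=np.zeros((600,800,3),np.uint8);C[:250,:250]=a;C[:250,250:500]=b;C[:250,500:750]=d;C[260:560,:300]=e;C[260:600,300:800]=f
cv2.imwrite("pics/c0.png",C)
for n,uv,z in(("spacer/b A",(264,150),.025),("B",(298,229),.025),("washer",(371,143),.007),("mount",(397,239),.012),("stud",(400,240),.078),("objective",(193,143),.04),("ring",(318,155),.014)):print(n,onplane("top",uv,z).round(4))
E
```

```text
spacer/b A [0.5774 0.3197 0.025 ]
B [0.4379 0.2614 0.025 ]
washer [0.5916 0.1285 0.007 ]
mount [0.4193 0.0872 0.012 ]
stud [0.4165 0.0969 0.078 ]
objective [0.5879 0.4421 0.04  ]
ring [0.5696 0.2242 0.014 ]
```

View pics/c0.png

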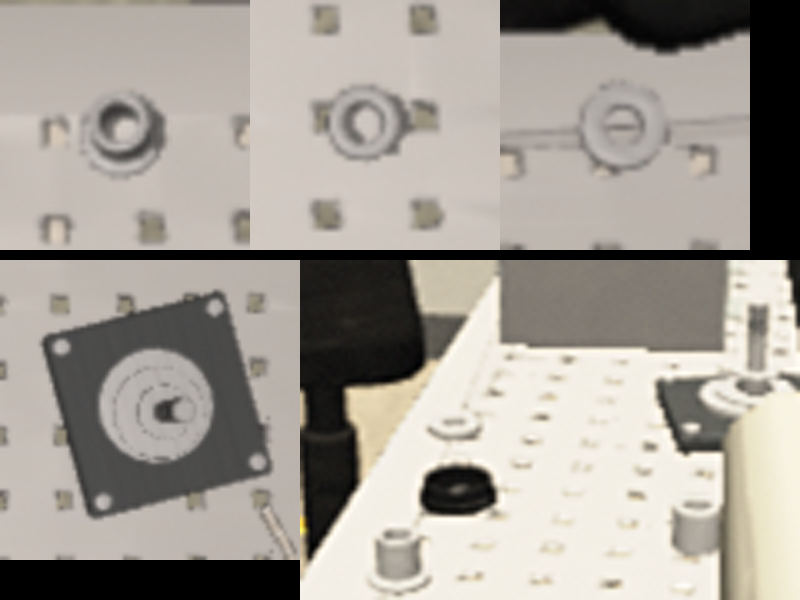

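```bash
cat >> h.py <<'E'
def go(x,y,z,yaw=None,n=None,pos=None,yaw0=None):
    """print rows to world target (m) from measured pose; shift in axes before that row's twist"""
    s=bot.sense();p=np.array(s["eef_pos"] if pos is None else pos);y0=s["tcp_rot"][2] if yaw0 is None else yaw0
    yaw=y0 if yaw is None else yaw;d=np.array([x,y,z])-p;dy=(yaw-y0+180)%360-180
    n=n or int(max(np.ceil(abs(d).max()*1.2/.0625),np.ceil(abs(dy)/10.7),1))
    out=[]
    for i in range(n):
        a=np.radians(y0+dy*i/n);c,q=np.cos(a),np.sin(a);v=d*100/n
        out.append([round(float(v[0]*c+v[1]*q),2),round(float(v[0]*q-v[1]*c),2),round(float(-v[2]),2)])
    print(n,"rows twist",round(-dy/n,2),out)
def st():
    s=bot.sense();print("t%.2f"%s["time"],"pos",np.round(s["eef_pos"]*1000,2),"rot",np.round(s["tcp_rot"],2),"F",np.round(s["wrist_force"],2),"M",np.round(s["moment"],3),"op %.3f gf %.1f"%(s["opening"],s["grip_force"]),"j",np.round(s["joint_positions"],1))
E
python3 - <<'E'
from h import *
t=cv2.imread("pics/top0.png")
g=cv2.cvtColor(t,cv2.COLOR_BGR2GRAY)
m=np.zeros_like(g);m[195:285,350:440]=(g[195:285,350:440]<120)*255
cs,_=cv2.findContours(m,cv2.RETR_EXTERNAL,cv2.CHAIN_APPROX_NONE);k=max(cs,key=cv2.contourArea)
r=cv2.minAreaRect(k);print(r);b=cv2.boxPoints(r)
P=np.array([onplane("top",q,.012) for q in b]);print(P.round(4),P.mean(0).round(4),[np.linalg.norm(P[i]-P[i-1]).round(4) for i in range(4)])
for n,uv,z in(("bush",(264.2,149.8-.4),.026),("spacer",(297.8,229),.024),("washer",(370.2,142.4),.007),("stud",(404.5,239.6),.078)):
    p=onplane("top",uv,z);print(n,p.round(4),"side px",proj("side",p).round(1))
go(.438,.261,.13,yaw=31)
E
```

```text
((396.4622802734375, 237.86790466308594), (57.96615982055664, 58.65296173095703), 74.05460357666016)
[[0.4568 0.1509 0.012 ]
 [0.4844 0.0509 0.012 ]
 [0.3861 0.0256 0.012 ]
 [0.3587 0.1249 0.012 ]] [0.4215 0.0881 0.012 ] [np.float64(0.1015), np.float64(0.1038), np.float64(0.1016), np.float64(0.103)]
bush [0.5782 0.3193 0.026 ] side px [206.1 228. ]
spacer [0.438  0.2618 0.024 ] side px [280.4 220.8]
washer [0.5927 0.13   0.007 ] side px [219.6 200.2]
stud [0.4171 0.0896 0.078 ] side px [295.6 170.1]
15 rows twist -0.62 [[3.36, -4.03, 0.67], [3.4, -4.0, 0.67], [3.44, -3.96, 0.67], [3.48, -3.92, 0.67], [3.53, -3.89, 0.67], [3.57, -3.85, 0.67], [3.61, -3.81, 0.67], [3.65, -3.77, 0.67], [3.69, -3.73, 0.67], [3.73, -3.69, 0.67], [3.77, -3.65, 0.67], [3.81, -3.61, 0.67], [3.85, -3.57, 0.67], [3.89, -3.52, 0.67], [3.93, -3.48, 0.67]]
```

Call:
send_rows:
  offset:
    - [3.92, -3.81, 0]
    - [3.92, -3.81, 0]
    - [3.92, -3.81, 0]
    - [3.92, -3.81, 0]
    - [3.92, -3.81, 0]
    - [3.36, -4.03, 0]
    - [3.36, -4.03, 0]
    - [3.36, -4.03, 0]
  twist: [0, 0, 0, 0, 0, 0, 0, 0]
  grip: 0
  grip_force: 20

```text
time: 1.1
eef_pos: [0.3549, -0.087, 0.2312]
tcp_rot: [180.0, -0.0, 21.7]
wrist_force: [1.5, -0.3, 0.4]
opening: 1.001
grip_force: 0.0
```

Call:
send_rows:
  offset:
    - [3.36, -4.03, 0]
    - [3.36, -4.03, 0]
    - [2.8, -4.25, 0]
    - [2.8, -4.25, 0]
    - [2.8, -4.25, 2.5]
    - [2.8, -4.25, 3.5]
    - [2.8, -4.25, 4]
    - [0, 0, 0]
  twist: [0, 0, 0, 0, 0, 0, 0, 0]

```text
time: 2.1
eef_pos: [0.4366, 0.2603, 0.1288]
tcp_rot: [-180.0, 0.4, 21.9]
wrist_force: [-0.7, -1.3, -0.2]
opening: 1.0
grip_force: 0.0
```

```bash
python3 -c "
from h import *
st();go(.439,.2618,.05)"
```

```text
t2.10 pos [436.55 260.3  128.75] rot [-179.99    0.42   21.92] F [-0.65 -1.34 -0.18] M [ 0.007  0.017 -0.07 ] op 1.000 gf 0.0 j [22.2 24.3 97.9  0.  58.2 90.2]
2 rows twist -0.0 [[0.14, -0.02, 3.94], [0.14, -0.02, 3.94]]
```

Call:
send_rows:
  offset:
    - [0.1, 0, 4]
    - [0.1, 0, 4]
    - [0, 0, 3]
    - [0, 0, 1.4]
    - [0, 0, 0]
    - [0, 0, 0]
    - [0, 0, 0]
    - [0, 0, 0]
  twist: [0, 0, 0, 0, 0, 0, 0, 0]
  grip: 0.4

```text
time: 3.1
eef_pos: [0.4408, 0.2594, 0.0094]
tcp_rot: [180.0, -0.1, 21.7]
wrist_force: [-0.4, -0.5, 0.1]
opening: 0.598
grip_force: 0.0
```

Call:
send_rows:
  offset:
    - [0, 0, 0]
    - [0, 0, 0]
    - [0, 0, 0]
    - [0, 0, 0]
  twist: [0, 0, 0, 0]
  grip: 1

```text
time: 3.6
eef_pos: [0.4405, 0.2593, 0.0089]
tcp_rot: [180.0, -0.0, 21.7]
wrist_force: [-1.4, 0.0, 5.9]
opening: 0.289
grip_force: 19.7
```

```bash
python3 -c "
from h import *
st()"
```

```text
t3.60 pos [440.5  259.32   8.93] rot [ 1.80e+02 -2.00e-02  2.17e+01] F [-1.45  0.04  5.88] M [-0.008  0.21   0.012] op 0.289 gf 19.7 j [ 21.9  34.9 103.8  -0.   41.3  90.2]
```

Call:
send_rows:
  offset:
    - [0, 0, 0]
    - [0, 0, 0.2]
    - [0, 0, 0.2]
    - [0, 0, 0]
    - [0, 0, 0]
    - [0, 0, 0]
    - [0, 0, 0]
    - [0, 0, 0]
  twist: [0, -5, -10, -10, -10, -10, -10, -10]
  grip: 0.5

```text
time: 4.6
eef_pos: [0.4403, 0.2591, 0.0043]
tcp_rot: [-180.0, 0.0, 87.0]
wrist_force: [0.2, -0.1, -0.5]
opening: 0.502
grip_force: 0.0
```

Call:
send_rows:
  offset:
    - [0, 0, 0]
    - [0, 0, 0]
    - [0, 0, 0]
    - [0, 0, 0]
  twist: [-10, -10, -5, 0]

```text
time: 5.1
eef_pos: [0.4403, 0.2592, 0.0044]
tcp_rot: [-180.0, 0.0, 111.7]
wrist_force: [-0.8, -0.1, 0.5]
opening: 0.502
grip_force: 0.0
```

Call:
send_rows:
  offset:
    - [0, 0, 0]
    - [0, 0, 0]
    - [0, 0, 0]
    - [0, 0, 0]
  twist: [0, 0, 0, 0]
  grip: 1
  grip_force: 40

```text
time: 5.6
eef_pos: [0.4404, 0.2592, 0.0047]
tcp_rot: [180.0, 0.0, 111.7]
wrist_force: [0.8, -0.4, 0.9]
opening: 0.281
grip_force: 39.4
```

```bash
python3 -c "
from h import *
st()
go(.4195,.0896,.13)"
```

```text
t5.60 pos [440.41 259.23   4.7 ] rot [1.8000e+02 1.0000e-02 1.1169e+02] F [ 0.78 -0.42  0.89] M [-0.024  0.065 -0.072] op 0.281 gf 39.4 j [ 21.9  35.3 103.9  -0.   40.8   0.2]
4 rows twist -0.0 [[-3.75, -2.05, -3.13], [-3.75, -2.05, -3.13], [-3.75, -2.05, -3.13], [-3.75, -2.05, -3.13]]
```

Call:
send_rows:
  offset:
    - [0, 0, -2]
    - [-1, -0.6, -3.5]
    - [-3.5, -1.9, -4]
    - [-3.5, -1.9, 0]
    - [-3.5, -1.9, 0]
    - [-2.5, -1.4, 0]
    - [-0.95, -0.6, 0]
    - [0, 0, 0]
  twist: [0, 0, 0, 0, 0, 0, 0, 0]

```text
time: 6.6
eef_pos: [0.4186, 0.0895, 0.0996]
tcp_rot: [180.0, -0.0, 111.6]
wrist_force: [0.3, -0.3, -0.4]
opening: 0.285
grip_force: 39.4
```

Call:
send_rows:
  offset:
    - [0, 0, 0]
  twist: [0]

```text
time: 6.72
eef_pos: [0.4188, 0.0904, 0.0996]
tcp_rot: [180.0, -0.0, 111.7]
wrist_force: [0.3, 0.9, -0.4]
opening: 0.284
grip_force: 39.4
```

Run:
```python
from h import *
st()
im={n:bot.grab_frame(n)[:,:,::-1].copy() for n in("top","side")}
for n in im: cv2.imwrite(f"pics/{n}1.png",im[n])
p=np.array(bot.sense()["eef_pos"]);p[2]-=.0047
print("spacer bottom exp",proj("side",p).round(2),"stud exp",proj("side",[.4171,.0896,.078]).round(2))
a=cv2.resize(im["side"][130:210,255:335],(560,560),interpolation=cv2.INTER_CUBIC)
cv2.imwrite("pics/c1.png",a)
```

```text
t6.72 pos [418.78  90.37  99.64] rot [179.98  -0.   111.73] F [ 0.29  0.92 -0.36] M [ 0.022 -0.029  0.043] op 0.284 gf 39.4 j [  1.9  19.5 112.2   0.   48.3 -19.8]
spacer bottom exp [295.25 163.29] stud exp [295.65 170.07]
```

View pics/c1.png

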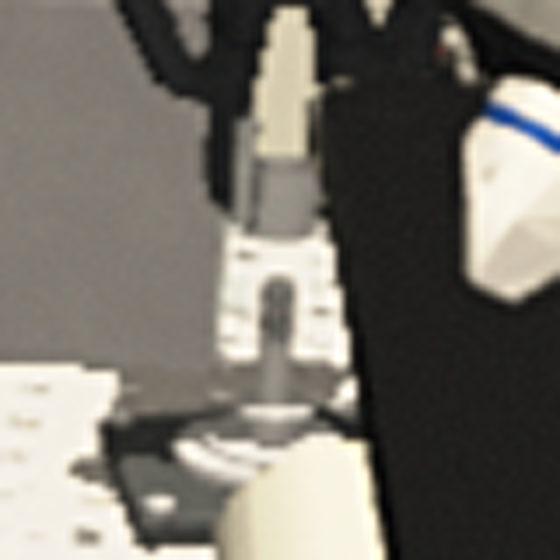

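Call:
send_rows:
  offset:
    - [-0.04, 0.09, 0.8]
    - [0, 0, 0.6]
    - [0, 0, 0.3]
    - [0, 0, 0.3]
    - [0, 0, 0]
    - [0, 0, 0]
  twist: [0, 0, 0, 0, 0, 0]

```text
time: 7.58
eef_pos: [0.4195, 0.0896, 0.0797]
tcp_rot: [-180.0, 0.0, 111.7]
wrist_force: [-0.1, -0.3, -0.9]
opening: 0.282
grip_force: 39.4
```

```bash
python3 -c "
from h import *
st()"
```

```text
t7.58 pos [419.52  89.58  79.7 ] rot [-180.     0.   111.7] F [-0.12 -0.29 -0.86] M [-0.074  0.014  0.002] op 0.282 gf 39.4 j [  1.8  21.5 113.3  -0.   45.2 -19.9]
```

Call:
send_rows:
  offset:
    - [0, 0, 0.15]
    - [0, 0, 0.15]
    - [0, 0, 0.15]
    - [0, 0, 0]
  twist: [0, 0, 0, 0]

```text
time: 8.07
eef_pos: [0.4195, 0.0896, 0.075]
tcp_rot: [-180.0, 0.0, 111.7]
wrist_force: [-0.4, -0.6, -1.6]
opening: 0.28
grip_force: 39.4
```

```bash
python3 -c "
from h import *
st()"
```

```text
t8.07 pos [419.52  89.58  75.02] rot [-179.99    0.    111.7 ] F [-0.37 -0.56 -1.58] M [-0.142  0.022 -0.058] op 0.280 gf 39.4 j [  1.8  22.  113.6  -0.   44.4 -19.9]
```

Call:
send_rows:
  offset:
    - [0, 0, 0.5]
    - [0, 0, 0.6]
    - [0, 0, 0.6]
    - [0, 0, 0.6]
    - [0, 0, 0.4]
    - [0, 0, 0.3]
    - [0, 0, 0]
  twist: [0, 0, 0, 0, 0, 0, 0]

```text
time: 8.95
eef_pos: [0.4194, 0.0896, 0.0449]
tcp_rot: [-180.0, -0.0, 111.7]
wrist_force: [-0.6, -0.3, -1.4]
opening: 0.28
grip_force: 39.3
```

Call:
send_rows:
  offset:
    - [0, 0, 0.2]
    - [0, 0, 0.2]
    - [0, 0, 0.2]
    - [0, 0, 0]
    - [0, 0, 0]
  twist: [0, 0, 0, 0, 0]

```text
time: 9.57
eef_pos: [0.4195, 0.0896, 0.0391]
tcp_rot: [-180.0, 0.0, 111.7]
wrist_force: [-0.6, -1.6, -0.6]
opening: 0.279
grip_force: 39.3
```

```bash
python3 -c "
from h import *
st()"
```

```text
t9.57 pos [419.49  89.59  39.06] rot [-179.99    0.    111.7 ] F [-0.56 -1.59 -0.57] M [-0.321  0.117  0.012] op 0.279 gf 39.3 j [  1.8  25.9 115.4  -0.   38.7 -19.9]
```

Call:
send_rows:
  offset:
    - [0, 0, 0.15]
    - [0, 0, 0.1]
    - [0, 0, 0]
    - [0, 0, 0]
  twist: [0, 0, 0, 0]

```text
time: 10.07
eef_pos: [0.4196, 0.0896, 0.0368]
tcp_rot: [180.0, 0.0, 111.7]
wrist_force: [-1.8, -2.4, 3.4]
opening: 0.283
grip_force: 39.9
```

```bash
python3 -c "
from h import *
st()"
```

```text
t10.07 pos [419.58  89.6   36.76] rot [1.800e+02 1.000e-02 1.117e+02] F [-1.84 -2.35  3.37] M [-0.354  0.352  0.07 ] op 0.283 gf 39.9 j [  1.8  26.2 115.5  -0.   38.3 -19.9]
```

Call:
send_rows:
  offset:
    - [0, 0, 0]
    - [0, 0, 0]
    - [0, 0, -0.3]
    - [0, 0, -1.5]
    - [0, 0, -3]
    - [0, 0, -3]
    - [0, 0, -1]
    - [0, 0, 0]
  twist: [0, 0, 0, 0, 0, 0, 0, 0]
  grip: 0.45

```text
time: 11.08
eef_pos: [0.4197, 0.0897, 0.1248]
tcp_rot: [179.9, 0.0, 111.7]
wrist_force: [-0.5, 0.3, -0.7]
opening: 0.55
grip_force: 0.0
```

Run:
```python
from h import *
st()
for z in(0,.05,.1,.15,.2):
    p=onplane("top",(385,125),z);print(z,p.round(3),proj("side",p).round(0))
go(.5947,.13,.1)
```

```text
t11.07 pos [419.73  89.67 124.76] rot [1.7994e+02 2.0000e-02 1.1171e+02] F [-0.48  0.26 -0.71] M [-0.05  -0.005  0.01 ] op 0.550 gf 0.0 j [  1.8  17.2 110.4  -0.   52.4 -19.9]
0 [0.626 0.101 0.   ] [209. 198.]
0.05 [0.614 0.112 0.05 ] [212. 180.]
0.1 [0.601 0.122 0.1  ] [216. 161.]
0.15 [0.589 0.132 0.15 ] [219. 141.]
0.2 [0.577 0.142 0.2  ] [223. 120.]
4 rows twist -0.0 [[-0.68, 4.44, 0.62], [-0.68, 4.44, 0.62], [-0.68, 4.44, 0.62], [-0.68, 4.44, 0.62]]
```

Run:
```python
import cv2
a=cv2.imread("pics/side0.png")[100:260,140:320];cv2.imwrite("pics/c2.png",cv2.resize(a,None,fx=3.5,fy=3.5,interpolation=cv2.INTER_CUBIC))
```

```text
(no output)
```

View pics/c2.png

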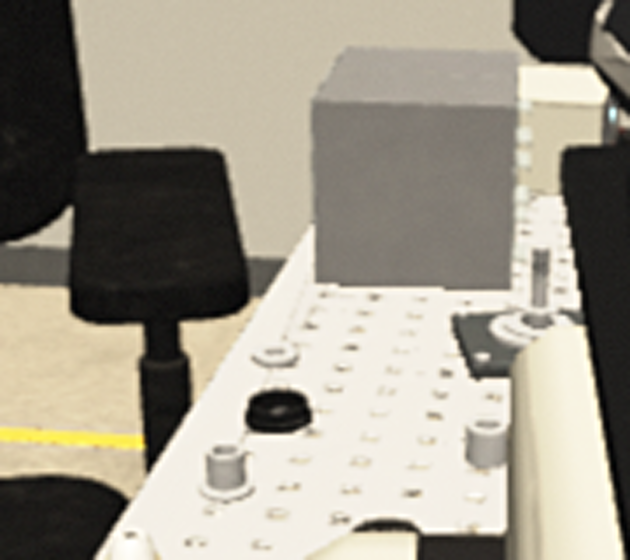

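Run:
```python
from h import *
go(.590,.13,.105,yaw=180,n=7,pos=[.4195,.0896,.1248],yaw0=111.7)
```

```text
7 rows twist -9.76 [[-0.36, 2.48, 0.28], [-0.78, 2.38, 0.28], [-1.17, 2.21, 0.28], [-1.53, 1.98, 0.28], [-1.84, 1.69, 0.28], [-2.1, 1.36, 0.28], [-2.3, 0.98, 0.28]]
```

Call:
send_rows:
  offset:
    - [-0.36, 2.48, 0.28]
    - [-0.78, 2.38, 0.28]
    - [-1.17, 2.21, 0.28]
    - [-1.53, 1.98, 0.28]
    - [-1.84, 1.69, 0.28]
    - [-2.1, 1.36, 0.28]
    - [-2.3, 0.98, 0.28]
    - [0, 0, 0]
  twist: [-9.76, -9.76, -9.76, -9.76, -9.76, -9.76, -9.76, 0]

```text
time: 12.08
eef_pos: [0.5901, 0.1301, 0.1027]
tcp_rot: [-180.0, -0.1, 180.0]
wrist_force: [0.7, -0.5, -0.3]
opening: 0.551
grip_force: 0.0
```

Call:
send_rows:
  offset:
    - [0, 0, 0]
  twist: [0]

```text
time: 12.2
eef_pos: [0.5886, 0.1299, 0.1037]
tcp_rot: [-180.0, -0.2, 179.9]
wrist_force: [-0.7, 0.0, 0.5]
opening: 0.548
grip_force: 0.0
```

Run:
```python
from h import *
st()
im={n:bot.grab_frame(n)[:,:,::-1].copy() for n in("top","side")}
for n in im: cv2.imwrite(f"pics/{n}2.png",im[n])
C=np.zeros((400,800,3),np.uint8)
C[:,:400]=cv2.resize(im["side"][125:225,160:260],(400,400),interpolation=cv2.INTER_CUBIC)
C[:,400:]=cv2.resize(im["top"][190:290,350:450],(400,400),interpolation=cv2.INTER_CUBIC)
cv2.imwrite("pics/c3.png",C)
```

```text
t12.20 pos [588.62 129.88 103.7 ] rot [-1.7998e+02 -1.7000e-01  1.7988e+02] F [-0.73  0.04  0.49] M [0.017 0.047 0.03 ] op 0.548 gf 0.0 j [  5.2  34.6  83.9  -0.   61.6 -84.7]
```

View pics/c3.png

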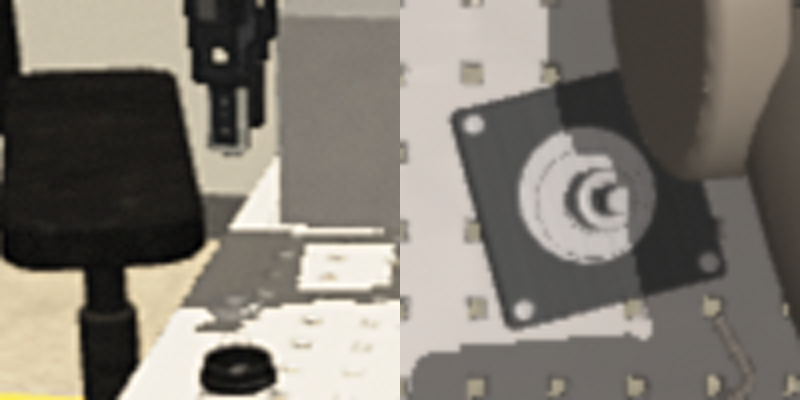

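Call:
send_rows:
  offset:
    - [0, 0, 2]
    - [0, 0, 2]
    - [0, 0, 2]
    - [0, 0, 1.5]
    - [0, 0, 1.3]
    - [0, 0, 1]
    - [0, 0, 0.4]
    - [0, 0, 0]
  twist: [0, 0, 0, 0, 0, 0, 0, 0]

```text
time: 13.3
eef_pos: [0.59, 0.13, 0.003]
tcp_rot: [-180.0, -0.0, -180.0]
wrist_force: [-0.4, -0.7, 0.2]
opening: 0.548
grip_force: 0.0
```

```bash
python3 -c "
from h import *
st()"
```

```text
t13.30 pos [590.01 130.05   3.01] rot [-180.     -0.   -179.98] F [-0.44 -0.71  0.23] M [-0.03  -0.015  0.028] op 0.548 gf 0.0 j [  5.2  42.2  88.1  -0.   49.6 -84.8]
```

Call:
send_rows:
  offset:
    - [0, 0, 0]
    - [0, 0, 0]
    - [0, 0, 0]
    - [0, 0, 0]
  twist: [0, 0, 0, 0]
  grip: 1
  grip_force: 30

```text
time: 13.8
eef_pos: [0.5904, 0.1301, 0.0038]
tcp_rot: [-180.0, 0.1, -180.0]
wrist_force: [-1.1, -0.1, 6.1]
opening: 0.342
grip_force: 29.6
```

Call:
send_rows:
  offset:
    - [0, 0, -1.2]
    - [1, 0.5, -0.8]
    - [2.5, 1, 0]
    - [2.5, 1, 0]
    - [1, 0.5, 0]
    - [0, 0, 1]
    - [0, 0, 0.9]
    - [0, 0, 0]
  twist: [0, 0, 0, 0, 0, 0, 0, 0]

```text
time: 14.8
eef_pos: [0.5205, 0.1597, 0.0032]
tcp_rot: [-180.0, -0.0, 180.0]
wrist_force: [0.4, 0.4, -0.5]
opening: 0.34
grip_force: 36.3
```

```bash
python3 -c "
from h import *
st()"
```

```text
t14.80 pos [520.51 159.69   3.18] rot [-1.7999e+02 -1.0000e-02  1.7999e+02] F [ 0.41  0.44 -0.53] M [ 0.028  0.008 -0.008] op 0.340 gf 36.3 j [  9.   37.8  98.4  -0.   43.8 -81. ]
```

Call:
send_rows:
  offset:
    - [0, 0, 0]
    - [0, 0, 0.05]
    - [0, 0, 0.05]
    - [0, 0, 0]
    - [0, 0, 0]
    - [0, 0, 0]
    - [0, 0, 0]
    - [0, 0, 0]
  twist: [0, 0, 5, 10, 10, 10, 10, 10]
  grip: 0.42

```text
time: 15.8
eef_pos: [0.5201, 0.1599, 0.003]
tcp_rot: [180.0, 0.0, 124.7]
wrist_force: [-0.1, 0.1, 0.8]
opening: 0.577
grip_force: 0.0
```

Call:
send_rows:
  offset:
    - [0, 0, 0]
    - [0, 0, 0]
    - [0, 0, 0]
    - [0, 0, 0]
    - [0, 0, 0]
  twist: [10, 10, 10, 5, 0]

```text
time: 16.42
eef_pos: [0.5201, 0.1599, 0.003]
tcp_rot: [180.0, 0.0, 90.1]
wrist_force: [-0.4, -1.1, -0.0]
opening: 0.581
grip_force: 0.0
```

Call:
send_rows:
  offset:
    - [0, 0, 0]
    - [0, 0, 0]
    - [0, 0, 0]
    - [0, 0, 0]
  twist: [0, 0, 0, 0]
  grip: 1
  grip_force: 40

```text
time: 16.92
eef_pos: [0.5201, 0.16, 0.0036]
tcp_rot: [180.0, 0.0, 90.1]
wrist_force: [-0.3, 0.0, 5.5]
opening: 0.335
grip_force: 39.1
```

```bash
python3 -c "
from h import *
st();go(.4195,.0896,.1)"
```

```text
t16.93 pos [520.13 160.     3.56] rot [1.7996e+02 1.0000e-02 9.0080e+01] F [-0.34  0.05  5.54] M [-0.109  0.166  0.055] op 0.335 gf 39.1 j [ 9.  37.7 98.5 -0.  43.7  9. ]
2 rows twist -0.0 [[-3.51, -5.04, -4.82], [-3.51, -5.04, -4.82]]
```

Call:
send_rows:
  offset:
    - [0, 0, -2]
    - [0, 0, -4]
    - [-1.5, -2, -4]
    - [-2, -3, -0.7]
    - [-2, -3, 0]
    - [-1.2, -1.6, 0]
    - [-0.41, -0.5, 0]
    - [0, 0, 0]
  twist: [0, 0, 0, 0, 0, 0, 0, 0]

```text
time: 17.92
eef_pos: [0.4194, 0.0889, 0.1102]
tcp_rot: [180.0, -0.0, 90.0]
wrist_force: [-0.0, -0.1, -2.2]
opening: 0.332
grip_force: 39.6
```

Call:
send_rows:
  offset:
    - [0, 0, 0.8]
    - [0, 0, 1]
    - [0, 0, 0.6]
    - [0, 0, 0.4]
    - [0, 0, 0.3]
    - [0, 0, 0]
    - [0, 0, 0]
  twist: [0, 0, 0, 0, 0, 0, 0]

```text
time: 18.8
eef_pos: [0.4191, 0.0889, 0.0792]
tcp_rot: [180.0, 0.0, 90.0]
wrist_force: [0.1, -0.5, -0.2]
opening: 0.33
grip_force: 39.6
```

```bash
python3 -c "
from h import *
st()"
```

```text
t18.80 pos [419.13  88.87  79.23] rot [179.97   0.    90.02] F [ 0.13 -0.45 -0.23] M [ 0.09  -0.02  -0.019] op 0.330 gf 39.6 j [  1.7  21.5 113.4  -0.   45.    1.7]
```

Call:
send_rows:
  offset:
    - [0, 0, 0.2]
    - [0, 0, 0.2]
    - [0, 0, 0.2]
    - [0, 0, 0]
    - [0, 0, 0]
  twist: [0, 0, 0, 0, 0]

```text
time: 19.42
eef_pos: [0.419, 0.0889, 0.073]
tcp_rot: [-180.0, 0.0, 90.0]
wrist_force: [-0.0, 0.2, -0.6]
opening: 0.331
grip_force: 39.6
```

```bash
python3 -c "
from h import *
st()"
```

```text
t19.43 pos [418.99  88.88  73.04] rot [-1.800e+02  1.000e-02  9.002e+01] F [-0.03  0.16 -0.57] M [ 0.026  0.028 -0.052] op 0.331 gf 39.6 j [  1.7  22.2 113.8  -0.   44.1   1.7]
```

Call:
send_rows:
  offset:
    - [0, 0, 0.4]
    - [0, 0, 0.4]
    - [0, 0, 0.3]
    - [0, 0, 0.2]
    - [0, 0, 0.15]
    - [0, 0, 0]
    - [0, 0, 0]
  twist: [0, 0, 0, 0, 0, 0, 0]

```text
time: 20.3
eef_pos: [0.419, 0.0889, 0.0587]
tcp_rot: [180.0, 0.0, 90.0]
wrist_force: [-1.5, -1.4, 3.4]
opening: 0.334
grip_force: 40.3
```

```bash
python3 -c "
from h import *
st()"
```

```text
t20.30 pos [419.   88.9  58.7] rot [179.99   0.    90.02] F [-1.49 -1.45  3.44] M [-0.056  0.24   0.003] op 0.334 gf 40.3 j [  1.7  23.7 114.6  -0.   41.7   1.7]
```

Call:
send_rows:
  offset:
    - [0, 0, 0]
    - [0, 0, 0]
    - [0, 0, -0.3]
    - [0, 0, -1.5]
    - [0, 0, -2.5]
    - [1, 0.7, -2]
    - [3, 2.1, 0]
    - [4.5, 3.15, 0]
  twist: [0, 0, 0, 0, 0, 0, 0, 0]
  grip: 0.45

```text
time: 21.3
eef_pos: [0.4791, 0.1742, 0.1223]
tcp_rot: [180.0, 0.0, 89.9]
wrist_force: [-0.4, -0.8, 0.2]
opening: 0.551
grip_force: 0.0
```

Call:
send_rows:
  offset:
    - [4.5, 3.15, 0]
    - [4.5, 3.15, 0]
    - [3.5, 2.45, 0]
    - [1.5, 1.05, 0]
    - [0.5, 0.35, 0]
    - [0, 0, 0]
    - [0, 0, 0]
  twist: [0, 0, 0, 0, 0, 0, 0]

```text
time: 22.18
eef_pos: [0.5796, 0.3181, 0.1217]
tcp_rot: [-180.0, 0.0, 90.0]
wrist_force: [0.6, -0.4, 0.3]
opening: 0.547
grip_force: 0.0
```

Run:
```python
from h import *
st()
im={n:bot.grab_frame(n)[:,:,::-1].copy() for n in("top","side")}
C=np.zeros((400,800,3),np.uint8)
C[:,:400]=cv2.resize(im["side"][150:250,160:260],(400,400),interpolation=cv2.INTER_CUBIC)
C[:,400:]=cv2.resize(im["top"][190:290,350:450],(400,400),interpolation=cv2.INTER_CUBIC)
cv2.imwrite("pics/c4.png",C)
```

```text
t22.18 pos [579.56 318.11 121.7 ] rot [-1.7998e+02  2.0000e-02  8.9990e+01] F [ 0.59 -0.39  0.31] M [ 0.014  0.03  -0.007] op 0.547 gf 0.0 j [22.1 39.1 72.  -0.  68.9 22.2]
```

View pics/c4.png

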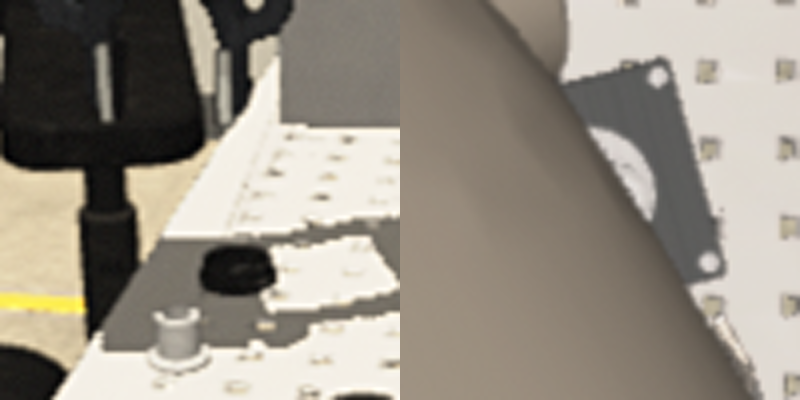

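Run:
```python
from h import *
for p in([.5796,.318,.14],[.5796,.318,.125],[.5796,.318,.026],[.574,.318,.013],[.5796,.318,.013]):print(p,proj("side",p).round(1))
```

```text
[0.5796, 0.318, 0.14] [203.1 172. ]
[0.5796, 0.318, 0.125] [203.4 179.6]
[0.5796, 0.318, 0.026] [205.6 227.7]
[0.574, 0.318, 0.013] [208.7 233.9]
[0.5796, 0.318, 0.013] [205.8 233.7]
```

Call:
send_rows:
  offset:
    - [0, 0, 2.5]
    - [0, 0, 3]
    - [0, 0, 2.5]
    - [0, 0, 1.8]
    - [0, 0, 1]
    - [0, 0, 0.3]
    - [0, 0, 0]
  twist: [0, 0, 0, 0, 0, 0, 0]

```text
time: 23.15
eef_pos: [0.5803, 0.3191, 0.0112]
tcp_rot: [179.9, -0.0, 90.0]
wrist_force: [0.4, 0.5, -0.3]
opening: 0.55
grip_force: 0.0
```

Call:
send_rows:
  offset:
    - [0, 0, 0]
    - [0, 0, 0]
    - [0, 0, 0]
    - [0, 0, 0]
  twist: [0, 0, 0, 0]
  grip: 1
  grip_force: 20

```text
time: 23.65
eef_pos: [0.5804, 0.3192, 0.0114]
tcp_rot: [179.9, -0.0, 90.0]
wrist_force: [0.2, 0.6, 6.1]
opening: 0.241
grip_force: 19.9
```

```bash
python3 -c "
from h import *
st()"
```

```text
t23.65 pos [580.36 319.17  11.43] rot [ 1.7992e+02 -3.0000e-02  9.0020e+01] F [0.16 0.62 6.1 ] M [-0.001  0.164 -0.037] op 0.241 gf 19.9 j [22.2 46.3 77.1 -0.  56.5 22.2]
```

Call:
send_rows:
  offset:
    - [0, 0, 0]
    - [0, 0, 0]
    - [0, 0, 0]
    - [0, 0, 0]
    - [0, 0, 0]
    - [0, 0, 0]
    - [0, 0, 0]
    - [0, 0, 0]
  twist: [0, 0, -5, -10, -10, -10, -10, -10]
  grip: 0.5

```text
time: 24.65
eef_pos: [0.5796, 0.3189, 0.0101]
tcp_rot: [-180.0, -0.0, 145.4]
wrist_force: [0.0, 1.1, -0.8]
opening: 0.5
grip_force: 0.0
```

Call:
send_rows:
  offset:
    - [0, 0, 0]
    - [0, 0, 0]
    - [0, 0, 0]
    - [0, 0, 0]
    - [0, 0, 0]
  twist: [-10, -10, -10, -5, 0]

```text
time: 25.28
eef_pos: [0.5797, 0.3189, 0.0102]
tcp_rot: [-180.0, -0.0, 180.0]
wrist_force: [-0.4, -0.1, 0.6]
opening: 0.497
grip_force: 0.0
```

Call:
send_rows:
  offset:
    - [0, 0, 0]
    - [0, 0, 0]
    - [0, 0, 0]
    - [0, 0, 0]
  twist: [0, 0, 0, 0]
  grip: 1
  grip_force: 40

```text
time: 25.78
eef_pos: [0.58, 0.319, 0.0106]
tcp_rot: [-180.0, 0.0, -180.0]
wrist_force: [0.6, 0.1, 0.7]
opening: 0.234
grip_force: 39.2
```

```bash
python3 -c "
from h import *
st();go(.4187,.0884,.12)"
```

```text
t25.77 pos [579.96 318.96  10.58] rot [-1.8000e+02  1.0000e-02 -1.7999e+02] F [0.65 0.06 0.74] M [-0.019 -0.059 -0.001] op 0.234 gf 39.2 j [ 22.2  46.4  77.1  -0.   56.5 -67.8]
5 rows twist -0.0 [[3.23, -4.61, -2.19], [3.23, -4.61, -2.19], [3.23, -4.61, -2.19], [3.23, -4.61, -2.19], [3.23, -4.61, -2.19]]
```

Call:
send_rows:
  offset:
    - [0, 0, -2]
    - [0, 0, -4]
    - [1, -1.4, -4]
    - [3, -4.3, -1.5]
    - [3.5, -5, 0]
    - [3.5, -5, 0]
    - [3, -4.3, 0]
    - [1.5, -2.1, 0]
  twist: [0, 0, 0, 0, 0, 0, 0, 0]

```text
time: 26.78
eef_pos: [0.4235, 0.0963, 0.1269]
tcp_rot: [-180.0, 0.1, 179.9]
wrist_force: [0.6, -0.1, -0.7]
opening: 0.234
grip_force: 39.2
```

Call:
send_rows:
  offset:
    - [0.63, -0.94, 0]
    - [0, 0, 0.8]
    - [0, 0, 1]
    - [0, 0, 0.8]
    - [0, 0, 0.6]
    - [0, 0, 0.5]
    - [0, 0, 0.2]
    - [0, 0, 0]
  twist: [0, 0, 0, 0, 0, 0, 0, 0]

```text
time: 27.78
eef_pos: [0.4187, 0.0885, 0.0865]
tcp_rot: [-180.0, -0.0, -180.0]
wrist_force: [0.3, 0.6, -1.0]
opening: 0.234
grip_force: 39.2
```

```bash
python3 -c "
from h import *
st()"
```

```text
t27.77 pos [418.71  88.48  86.52] rot [-180.     -0.   -179.98] F [ 0.29  0.62 -1.  ] M [0.051 0.029 0.007] op 0.234 gf 39.2 j [  1.7  20.7 113.1  -0.   46.2 -88.4]
```

No contact at tip level; continue down.

Call:
send_rows:
  offset:
    - [0, 0, 0.2]
    - [0, 0, 0.2]
    - [0, 0, 0.1]
    - [0, 0, 0]
    - [0, 0, 0]
  twist: [0, 0, 0, 0, 0]

```text
time: 28.4
eef_pos: [0.4187, 0.0885, 0.0816]
tcp_rot: [-180.0, 0.0, -180.0]
wrist_force: [0.4, -0.1, -0.1]
opening: 0.232
grip_force: 39.2
```

```bash
python3 -c "
from h import *
st()"
```

```text
t28.40 pos [418.71  88.47  81.58] rot [-1.7999e+02  1.0000e-02 -1.7998e+02] F [ 0.4  -0.11 -0.08] M [ 0.02  -0.012 -0.003] op 0.232 gf 39.2 j [  1.7  21.2 113.4  -0.   45.4 -88.4]
```

Threaded. Seat it (contact expected at TCP ≈ 0.0754).

Call:
send_rows:
  offset:
    - [0, 0, 0.25]
    - [0, 0, 0.2]
    - [0, 0, 0.2]
    - [0, 0, 0.2]
    - [0, 0, 0]
    - [0, 0, 0]
  twist: [0, 0, 0, 0, 0, 0]

```text
time: 29.15
eef_pos: [0.4188, 0.0885, 0.0732]
tcp_rot: [-180.0, 0.0, -180.0]
wrist_force: [-1.8, 0.1, 3.1]
opening: 0.233
grip_force: 39.6
```

```bash
python3 -c "
from h import *
st()"
```

```text
t29.15 pos [418.77  88.48  73.2 ] rot [-1.7999e+02  2.0000e-02 -1.7998e+02] F [-1.76  0.14  3.05] M [-0.008  0.051  0.008] op 0.233 gf 39.6 j [  1.7  22.1 113.8  -0.   44.  -88.4]
```

Call:
send_rows:
  offset:
    - [0, 0, 0]
    - [0, 0, 0]
    - [0, 0, 0]
    - [0, 0, -0.3]
    - [0, 0, -1.5]
    - [0, 0, -3]
    - [0, 0, -3]
    - [0, 0, -2]
  twist: [0, 0, 0, 0, 0, 0, 0, 0]
  grip: 0.45

```text
time: 30.15
eef_pos: [0.419, 0.0885, 0.1726]
tcp_rot: [-180.0, 0.1, -180.0]
wrist_force: [0.4, 0.4, -0.1]
opening: 0.548
grip_force: 0.0
```

Call:
send_rows:
  offset:
    - [0, 2, 0]
    - [0, 4, 0]
    - [0, 5, 0]
    - [0, 4, 0]
    - [0, 2, 0]
    - [0, 0, 0]
  twist: [0, 0, 0, 0, 0, 0]

```text
time: 30.9
eef_pos: [0.4183, 0.2595, 0.171]
tcp_rot: [-180.0, -0.0, -179.8]
wrist_force: [0.3, -0.5, -0.6]
opening: 0.551
grip_force: 0.0
```

Run:
```python
from h import *
st()
im={n:bot.grab_frame(n)[:,:,::-1].copy() for n in("top","side")}
C=np.zeros((400,800,3),np.uint8)
C[:,:400]=cv2.resize(im["side"][130:210,255:335],(400,400),interpolation=cv2.INTER_CUBIC)
C[:,400:]=cv2.resize(im["top"][190:290,350:450],(400,400),interpolation=cv2.INTER_CUBIC)
cv2.imwrite("pics/c5.png",C)
for q in([.0,.0,.091],[0,0,.065],[0,0,.058],[0,0,.034]):print(proj("side",np.add(q,[.4187,.0885,0])).round(1))
```

```text
t30.90 pos [418.31 259.45 170.97] rot [-179.99   -0.   -179.84] F [ 0.28 -0.49 -0.6 ] M [-0.011  0.028  0.001] op 0.551 gf 0.0 j [ 22.9  19.6  97.6  -0.   62.8 -67.3]
[295.2 164.6]
[294.8 175.1]
[294.7 177.9]
[294.3 187.3]
```

View pics/c5.png

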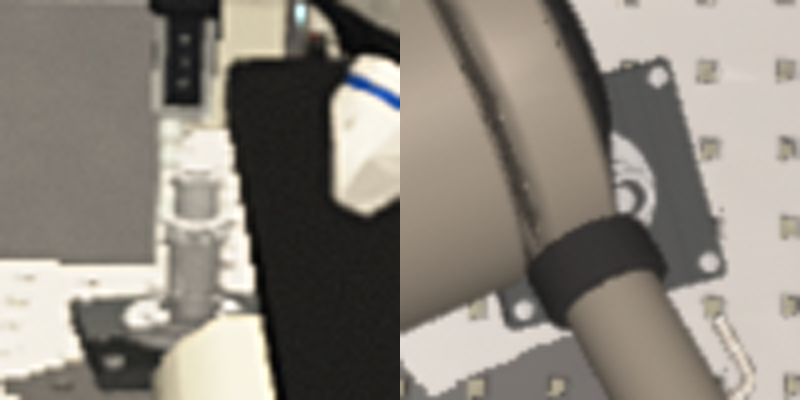

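The side view shows the full stack upright. The bushing top is at v≈165 (expected 164.6) and the washer and flange band is at v≈175 (expected 175), so everything is seated.

```bash
python3 -c "
from rig import bot
print(bot.hand_in())"
```

```text
the job is handed in; nothing more can be done
None
```

I threaded the spacer, washer and flanged bushing (flange down) over the stud in that order, each seated home at about 3–3.5 N wrist force, and handed the job in at about 31 s with no verdict returned.

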